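Set the glass clock to ten o'clock

TASK

Set the clock that lies on the bench to ten o'clock: with a fingertip, gently push the long hand round until it points at the twelve (the red jewel), and the short hand round until it points at the ten. Do not lift the hands on their spindle, and leave the things standing and lying around undisturbed.

Things in the scene. Friction and masses are not known exactly. Their poses are not given: they have to be found in the camera images.
- clock: fixed clock lying face up: square dark board 340 mm wide, 18 thick; round white face 300 across, 21 above the bench. Origin: under its centre, on the hands' axis; x to the twelve, z up; hours run clockwise from above (three at -y). Marks at radius 132: black bars, the twelve a red jewel 22 wide; the ten is two marks anticlockwise of it. Centre: brass spindle, 18 mm cap, top 71 above the bench
- minute_hand (a joint): angle (rad) of the long black hand: 0 at the twelve, growing clockwise from above; starts between 0.8 and 2.6. No stop within a full turn either way; friction about 0.08 N m, stays where it is left
- minute_hand_tip (a point): tip of the long black minute hand, 122 mm from the axis: a level bar 12 mm wide (7 in the last 22), 8 thick, mid-height 57 above the bench, with a 32 mm tail. It passes 7 mm above the short hand and 32 above the face
- hour_hand (a joint): angle (rad) of the short blue hand: 0 at the twelve, growing clockwise from above (the ten is 5.236, or -1.047); starts between 2.6 and 4.5. Turns and stays like the long hand, independently of it
- hour_hand_tip (a point): tip of the short blue hour hand, 80 mm from the axis: a level bar 14 mm wide (9 in the last 22), 8 thick, mid-height 42 above the bench, with a 22 mm tail; below the long hand, 17 mm above the face. A finger reaching down to it can strike the long hand if that is in the way
- twelve (a point): where the long hand's tip is when it points exactly at the twelve (122 mm from the axis, 57 mm above the bench)
- ten (a point): where the short hand's tip is when it points exactly at the ten (80 mm from the axis, 42 mm above the bench)
- spool: aluminium solder spool, 44 mm across and 44 tall, standing on a corner of the clock board; loose, to be left alone; origin: middle of its underside
- flux_jar: small amber jar with yellow cap, 42 mm across and 45 tall, on the bench left of the clock; loose, to be left alone; origin: middle of its underside
- weight: brass cylinder, 36 mm across and 35 tall, standing on a corner of the clock board; loose, to be left alone; origin: middle of its underside
- screwdriver: screwdriver lying on the bench left of the clock; loose, to be left alone; origin: on its underside
- hammer: hammer lying on the bench right of the clock; loose, to be left alone; origin: on its underside
- mug: blue mug, 80 mm across and 90 tall, on the bench left of the clock; loose, to be left alone; origin: middle of its underside
- cleaner: white bottle, 60 mm across and 150 tall, on the bench right of the clock; loose, to be left alone; origin: middle of its underside

How it is judged:
By the outcome, as a careful person would: the job done as asked, in the order asked, and still so for the second after the job is handed in, with the robot touching nothing.
It also fails if it takes over 64 s, if anything falls off the work surface, if the arm or the gripper's body presses on something with over 40 N, if the wrist force passes 120 N, or if a joint passes its speed limit or range.

ROBOT

A 6-joint arm with a two-finger parallel gripper is mounted at the origin on the work surface. World frame = base frame: x ahead of the robot, y to its left, z up, the work surface at z = 0. Lengths are in m, angles in rad, forces in N, time in s.
With the tool pointing down it reaches from about 0.375 to 0.9 m from the base axis. Payload 3.1 kg.
Tool frame: the origin (TCP) lies midway between the tips of the shut fingers; the grasp point (between the pads) lies 19 mm behind it (manip.hold_point_z is the distance from the TCP to the grasp point, in m); x points along the fingers, y is the direction in which the jaws open and shut, and the axes are right-handed (so a half turn about x gives the same grasp; the last joint's range is limited). The gripper opens to 85 mm and grips with 20 to 120 N. Pads are 22 mm wide; open, the fingers measure 114 mm over their backs; the gripper's body (76 mm by 85 mm) begins 54 mm behind the grasp point. The pads swing forward as they close: fully open they stand 13 mm farther back than shut.
Start: joints at [1.079, 0.527, 1.433, -0, 1.181, -0.178], TCP at [0.193, 0.594, 0.231] pointing down, gripper open.
Joint ranges: [-3.08, 3.08], [-0.75, 2.2], [0.22, 2.44], [-1.43, 4.57], [0, 2.65], [-2.85, 2.85]. Speed limits (rad/s): [2.79, 2.79, 3.14, 3.14, 3.14, 3.14].

INTERFACE

Orientations are given as a unit quaternion [x, y, z, w].
In Python, from station import manip, snapshot gives the robot as it stands.
- The arm moves only by the tool play_rows, never from a script. Its argument "series" is a list of rows, each a list of 4 numbers: the shift along the tool's x, y, z in m, then the turn about the tool's x in degrees. In form: [[tx, ty, tz, spin], ...]. A call has 1 to 20 rows; each row is the pose to reach, as a shift and turn from the pose measured when the call began, along the tool's axes at that moment; what a row does not reach only later rows make up. A row lasts 1/10 s, in which the tool goes at most 50 mm and 8.59 degrees, less where a joint would pass 70% of its speed; a pose out of reach is approached as far as the arm can. A call with a gripper value outside its range is refused whole. "claw" is the opening in per cent of the stroke, from 0 (shut) to 100 (fully open), set as the call begins (left out, the last holds). The fingers move at their own pace and stop on an object; "force" is the grip in N (left out, the last holds). Time passes only in rows, so rows that repeat a pose let the fingers close. It gives the time, the measured TCP pose, the force and the opening at its end, in the units of the state.
- manip.sense(): the state, without advancing time (a new reading comes with each control period).
- snapshot(name): name is "scene" or "top" or "wrist"; returns a dict with "image" (400x640x3 uint8, blue, green, red), "depth" (400x640 float32, m along the optical axis (not along the pixel's ray), 0 where there is no reading), "fov_y" (degrees; the focal length in pixels is half the picture's height over the tangent of half this angle, whatever the lens; pixels are square), "cx", "cy" (the principal point, pixels), "dist" ([k1, k2, p1, p2, k3] as OpenCV has them; the pictures are not rectified), "R" (3x3) and "t" (3): a world point X has camera coordinates R X + t. Camera axes: x right, y down, z forward; pixel columns grow to the right and rows downward; lengths in m; the calibration is good to about 2 mm. A picture is of the moment at which its call begins.
- manip.sign_off(): hands the job in, once; it reports no verdict.
The state is a dict: "t": time; "q": joint angles; "qd": joint speeds; "tau": joint torques, N m; "tcp_pos": TCP position; "tool_rot": TCP orientation; "force": force on the tool from outside, world axes, zero at the start; "ft_torque": the same for the moment, N m; "finger_gap": opening from 0.0 (shut) to 1.0 (fully open).
Only numpy, scipy, OpenCV 4.12 (cv2) and the standard library are available. Lean on these libraries where they do the work, as an engineer would, in place of code of your own. Each camera call takes 0.05 s, during which the arm holds its last target.

## Working session

There is one attempt and no reset: what is moved stays moved. The work goes in short steps, Python scripts to look and compute and a tool call to move; the robot and the scene stay as the last step left them, time stands still between calls to the robot, and variables do not carry over. Pictures are saved under pics/ and viewed, and the job is handed in when it is done.

Besides the shell and the picture viewer there is one more tool, called as name(argument=value, ...), one argument or row to a line, values as JSON. play_rows: Moves the arm, as the interface text tells. Its arguments: {"type":"object","properties":{"series":{"type":"array","items":{"type":"array","items":{"type":"number"}}},"claw":{"type":"number"},"force":{"type":"number"}},"required":["series"]}

```bash
mkdir -p pics; ls
cat > h.py <<'E'
import numpy as np,cv2
from station import manip,snapshot
def K(s):
    f=200/np.tan(np.radians(s['fov_y'])/2); return np.array([[f,0,s['cx']],[0,f,s['cy']],[0,0,1.]])
def ray(s,uv,z):
    uv=np.array(uv,float).reshape(-1,1,2)
    n=cv2.undistortPoints(uv,K(s),np.array(s['dist'],float)).reshape(-1,2)
    R=np.array(s['R']);t=np.array(s['t']);c=-R.T@t
    d=np.c_[n,np.ones(len(n))]@R
    return c+d*((z-c[2])/d[:,2])[:,None]
def proj(s,X):
    R=np.array(s['R']);t=np.array(s['t'])
    return cv2.projectPoints(np.array(X,float).reshape(-1,1,3),cv2.Rodrigues(R)[0],t,K(s),np.array(s['dist'],float))[0].reshape(-1,2)
E
python3 - <<'E'
from h import *
import pickle
S={}
for n in ['scene','top','wrist']:
    s=snapshot(n);S[n]=s;cv2.imwrite(f'pics/{n}0.png',s['image'])
    print(n,-np.array(s['R']).T@s['t'],s['fov_y'],s['dist'])
pickle.dump(S,open('s0.pkl','wb'))
print(manip.sense())
E
```

```text
pics
scene [1.29658015 0.76619343 0.76917393] 49.81526742051892 [-0.08864042  0.          0.          0.          0.        ]
top [0.45865567 0.00607676 1.38437736] 51.66314151898885 [-0.10100785  0.          0.          0.          0.        ]
wrist [0.11528799 0.62193574 0.37418368] 61.452697397555234 [-0.00778992  0.          0.          0.          0.        ]
{'t': 0.15, 'q': array([ 1.07847309e+00,  5.28272008e-01,  1.43363120e+00, -1.86668334e-05,
        1.18140203e+00, -1.78493768e-01]), 'qd': array([ 0.0010034 , -0.00182817, -0.00373514, -0.00029571, -0.00096731,
        0.00120657]), 'tau': array([ 1.52567303e-03, -4.42741907e+01, -1.78276116e+01, -1.90337291e-04,
        5.54188431e-03,  9.58027044e-06]), 'tcp_pos': array([0.19264279, 0.59397928, 0.23053912]), 'tool_rot': array([ 0.10992442,  0.69861303, -0.11107194,  0.69822595]), 'force': array([ 0.45304529, -0.33252221, -1.32664791]), 'ft_torque': array([ 0.00548522, -0.04176334,  0.04643621]), 'finger_gap': 0.993603233233274}
```

View pics/top0.png

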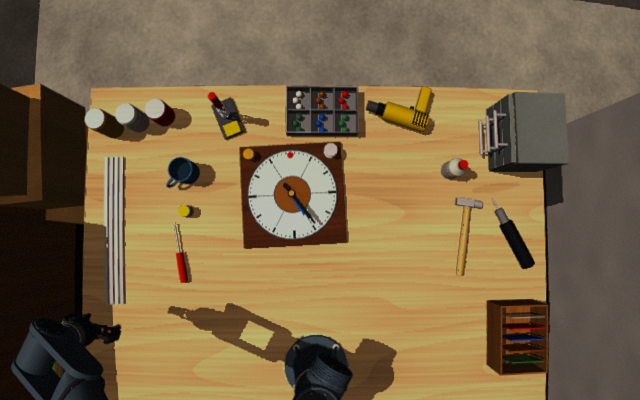

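View pics/scene0.png

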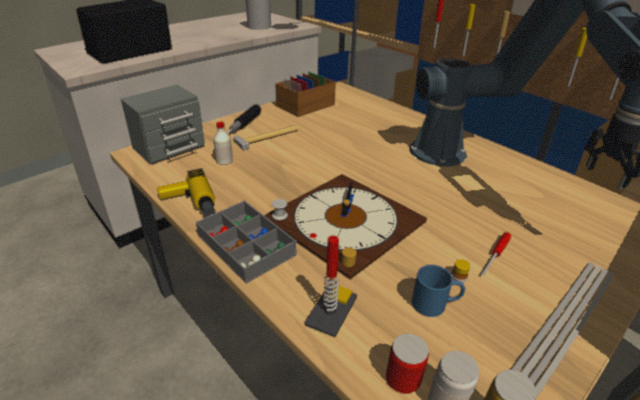

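The top view shows the clock centred near (292,194) with the red jewel at (291,155). The hands nearly overlap, pointing down and to the right. I'll zoom in.

Run:
```python
from h import *
import pickle
S=pickle.load(open('s0.pkl','rb'))
a=S['top']['image'][135:255,232:352];b=S['scene']['image'][170:275,260:430]
cv2.imwrite('pics/z0.png',cv2.resize(a,None,fx=5,fy=5,interpolation=cv2.INTER_CUBIC))
cv2.imwrite('pics/z1.png',cv2.resize(b,None,fx=4.5,fy=4.5,interpolation=cv2.INTER_CUBIC))
```

```text
(no output)
```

View pics/z0.png

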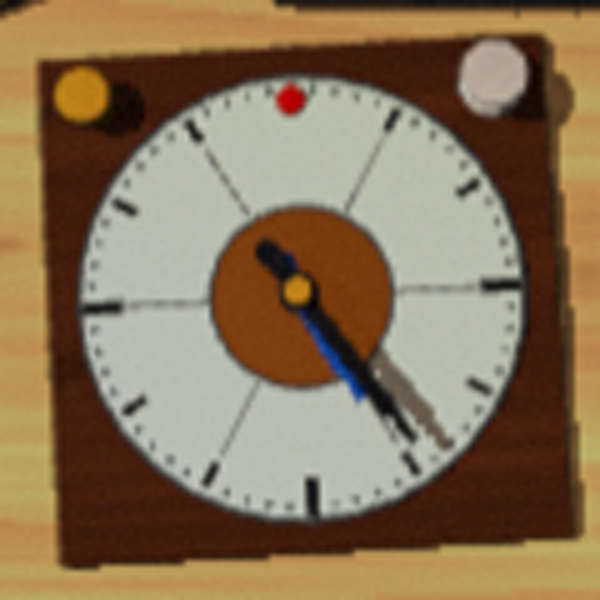

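View pics/z1.png

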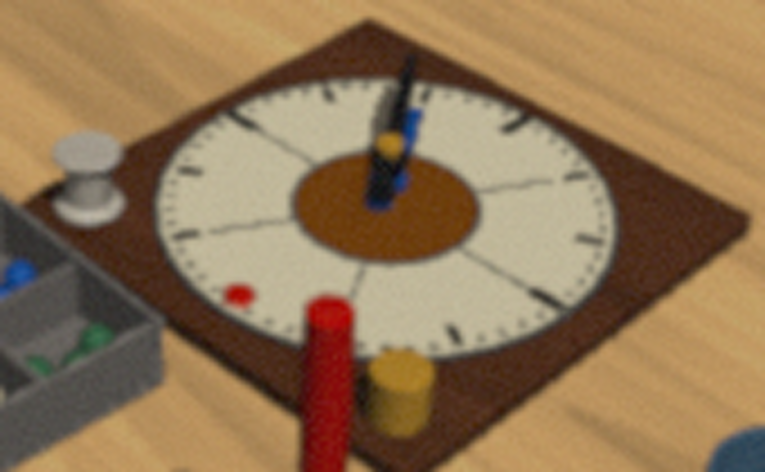

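```bash
cat > meas.py <<'E'
from h import *
def clock(s,box=(232,352,135,255)):
    x0,x1,y0,y1=box
    hsv=cv2.cvtColor(s['image'],cv2.COLOR_BGR2HSV)
    def m(lo,hi):
        k=cv2.inRange(hsv,lo,hi);z=np.zeros_like(k);z[y0:y1,x0:x1]=k[y0:y1,x0:x1];return z
    w=m((0,0,120),(179,70,255))
    c=max(cv2.findContours(w,cv2.RETR_EXTERNAL,cv2.CHAIN_APPROX_NONE)[0],key=cv2.contourArea)
    P=ray(s,cv2.convexHull(c).reshape(-1,2),.021)[:,:2]
    A=np.c_[2*P,np.ones(len(P))];o=np.linalg.lstsq(A,(P**2).sum(1),rcond=None)[0]
    ctr=o[:2];r=np.sqrt(o[2]+ctr@ctr)
    red=m((0,180,120),(6,255,255))|m((174,180,120),(179,255,255))
    v,u=np.nonzero(red);J=ray(s,[[u.mean(),v.mean()]],.022)[0,:2]
    return ctr,r,J,m
def cap(s,m,z=.071):
    k=m((12,150,140),(25,255,255)); return k
E
python3 - <<'E'
from meas import *
import pickle
from scipy.spatial.transform import Rotation as Ro
S=pickle.load(open('s0.pkl','rb'));s=S['top']
c,r,J,m=clock(s);d=J-c;psi=np.arctan2(d[1],d[0])
print('ctr',c,'r',r,'J',J,np.hypot(*d),'psi',np.degrees(psi))
# pixel eyeball from zoom (5x)
f=lambda a:(np.array(a)+.5)/5-.5+[232,135]
for n,p,z in [('cap',(298,290),.071),('min tip',(412,438),.061),('min tail',(262,246),.061),('hourtipR',(362,398),.046),('3',(502,285),.021),('9',(102,307),.021),('6',(313,497),.021),('spool',(493,77),.062),('weight',(80,95),.053)]:
    X=ray(s,[f(p)],z)[0,:2];e=X-c
    print(n,X,np.hypot(*e),'cw',(psi-np.arctan2(e[1],e[0]))%(2*np.pi))
q=manip.sense()['tool_rot'];R=Ro.from_quat(q).as_matrix();print(R.round(3))
# hands by mask
for nm,k,z in [('black',m((0,0,0),(179,255,45)),.061),('blue',m((100,120,40),(130,255,255)),.046)]:
    v,u=np.nonzero(k);X=ray(s,np.c_[u,v],z)[:,:2]-c
    rr=np.hypot(*X.T);a=(psi-np.arctan2(X[:,1],X[:,0]))%(2*np.pi)
    g=(rr>30)&(rr<118 if nm=='black' else rr<95)&(rr<.118)&(a>2)&(a<4.6)&(rr>.03)
    print(nm,g.sum())
    g=(rr>.03)&(rr<.118)&(a>.5)&(a<4.8)
    for lo in np.arange(.03,.12,.01):
        h=g&(rr>=lo)&(rr<lo+.01)
        if h.any(): print(round(lo,2),h.sum(),a[h].mean().round(3),a[h].min().round(2),a[h].max().round(2))
E
```

```text
ctr [0.56781728 0.0774707 ] r 0.14582313329147314 J [0.69947741 0.08507947] 0.13187981480595326 psi 3.307500705392239
cap [0.56798926 0.07697247] 0.0005270777264665367 cw 1.2961326644910025
min tip [0.47395461 0.00415337] 0.11910344735298048 cw 2.5362016310403295
min tail [0.59719412 0.1008379 ] 0.0375369814234457 cw 5.668964267974698
hourtipR [0.49997382 0.03653525] 0.07923664314756627 cw 2.65641774111691
3 [ 0.57570308 -0.05542033] 0.13312479786840767 cw 1.5692521995476716
9 [0.56067348 0.20938186] 0.13210446372151696 cw 4.716012519873358
6 [0.43559888 0.06914963] 0.13247998060949168 cw 3.1364680340936184
spool [ 0.70756552 -0.04801228] 0.1878178630011581 cw 0.7893924704751996
weight [0.69685437 0.22095619] 0.19297319952988207 cw 5.502546259978351
[[-0.001  0.309  0.951]
 [-0.002  0.951 -0.309]
 [-1.    -0.002 -0.   ]]
black 0
0.03 9 2.542 2.43 2.66
0.04 6 2.529 2.47 2.58
0.05 10 2.533 2.46 2.61
0.06 9 2.519 2.46 2.59
0.07 7 2.539 2.51 2.58
0.08 10 2.548 2.5 2.6
0.09 8 2.54 2.49 2.59
0.1 5 2.531 2.51 2.55
0.11 2 3.61 2.54 4.68
blue 0
0.03 7 2.76 2.68 2.85
0.04 9 2.717 2.62 2.83
0.05 9 2.691 2.62 2.78
0.06 7 2.658 2.61 2.72
0.07 6 2.638 2.59 2.69
```

The clock's centre is at (0.568, 0.077), and the twelve lies 3.3° anticlockwise of world +x. The long hand reads 2.535 rad and the short hand about 2.64. The marks' radii agree with the sizes given. Next I'll plan the moves.

```bash
cat > plan.py <<'E'
from h import *
from scipy.spatial.transform import Rotation as Ro
C=np.array([.568,.0772]);PSI=np.radians(3.3)
def pose(theta,r,off,z,flip):
    # flip False: tool y outward, finger on clockwise side; True: y inward, finger on anticlockwise side
    d=PSI-theta;u=np.array([np.cos(d),np.sin(d)]);v=np.array([np.sin(d),-np.cos(d)])
    if flip: v=-v
    p=C+r*u+off*v
    return np.r_[p,z],np.degrees(d)+(180 if flip else 0)
def row(p,yaw,s=None):
    s=s or manip.sense();R=Ro.from_quat(s['tool_rot']).as_matrix()
    y0=np.degrees(np.arctan2(R[1,1],R[0,1]))
    sp=(y0-yaw+180)%360-180
    return np.r_[(R.T@(p-s['tcp_pos'])).round(4),round(sp,1)]
E
python3 - <<'E'
from plan import *
p,y=pose(2.535,.102,.030,.15,False);print(p,y,row(p,y))
E
```

```text
[0.46919083 0.03794764 0.15      ] -141.9448010656637 [ 8.120e-02 -4.434e-01  4.347e-01 -1.460e+02]
```

play_rows(
  series=[
    [0.0,-0.05,0.05,8],
    [0.0,-0.1,0.1,16],
    [0.01,-0.14,0.14,24],
    [0.02,-0.18,0.18,32],
    [0.03,-0.22,0.22,40],
    [0.03,-0.26,0.26,48],
    [0.03,-0.3,0.3,56],
    [0.03,-0.34,0.33,64],
    [0.03,-0.37,0.37,72],
    [0.03,-0.4,0.4,80],
    [0.03,-0.44,0.43,88],
    [0.03,-0.443,0.435,96],
    [0.03,-0.443,0.435,104],
    [0.03,-0.443,0.435,112],
    [0.03,-0.443,0.435,120],
    [0.03,-0.443,0.435,128],
    [0.03,-0.443,0.435,136],
  ],
  claw=0,
  force=40,
)

```text
t: 1.85
tcp_pos: [0.4695, 0.0381, 0.201]
tool_rot: [-0.689, -0.157, 0.69, -0.157]
force: [0.2, -0.4, -0.2]
finger_gap: -0.002
```

Run:
```python
from plan import *
s=manip.sense();print(s['t'],s['q'].round(2),s['finger_gap'],s['tcp_pos'])
p,y=pose(2.535,.102,.030,.11,False);print(row(p,y))
```

```text
1.85 [-0.16  0.37  1.84 -0.    0.93  0.97] -0.0022232101778506797 [0.46948224 0.038124   0.20097046]
[ 9.10e-02 -0.00e+00  2.00e-04  7.76e+01]
```

play_rows(
  series=[
    [0.01,0,0,8],
    [0.02,0,0,16],
    [0.03,0,0,24],
    [0.04,0,0,32],
    [0.05,0,0,40],
    [0.06,0,0,48],
    [0.07,0,0,56],
    [0.08,0,0,64],
    [0.09,0,0,72],
    [0.091,0,0,77.5],
    [0.091,0,0,77.5],
  ],
)

```text
t: 2.95
tcp_pos: [0.4691, 0.038, 0.1095]
tool_rot: [-0.635, 0.31, 0.637, 0.308]
force: [0.1, -0.1, -1.0]
finger_gap: 0.001
```

Run:
```python
from plan import *
s=snapshot('wrist');cv2.imwrite('pics/w1.png',s['image'])
t=snapshot('top');cv2.imwrite('pics/t1.png',cv2.resize(t['image'][135:255,232:352],None,fx=5,fy=5,interpolation=cv2.INTER_CUBIC))
p,y=pose(2.535,.102,.030,.049,False);print(row(p,y),manip.sense()['q'].round(2))
for th in (2.535,2.64):
  d=PSI-th
  for r,z in ((.0,.071),(.122,.061),(.08,.046)):print(th,r,proj(s,[np.r_[C+r*np.array([np.cos(d),np.sin(d)]),z]]).round())
```

```text
[6.09e-02 1.00e-04 2.00e-04 2.00e-01] [-0.16  0.53  1.92 -0.    0.69  2.32]
2.535 0.0 [[144. 183.]]
2.535 0.122 [[360. 179.]]
2.535 0.08 [[291. 172.]]
2.64 0.0 [[144. 183.]]
2.64 0.122 [[358. 199.]]
2.64 0.08 [[290. 185.]]
```

View pics/w1.png

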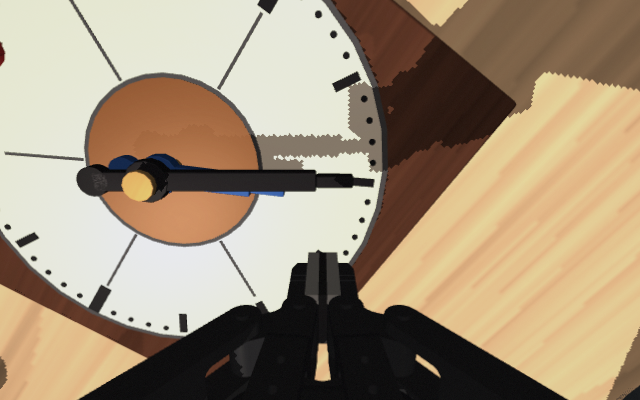

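The wrist view shows the long hand level across row 181, with its cap at (140,185). The short hand peeks out beneath it at (283,194), and the shut fingers are at (322,260), clear on the clockwise side. I'll descend, then push anticlockwise.

Run:
```python
from plan import *
s=manip.sense()
s=dict(s);p0,y0=pose(2.535,.102,.030,.049,False)
# rows as seen from p0 pose after descent
from scipy.spatial.transform import Rotation as Ro
def T(y): 
    a=np.radians(y);Y=np.array([np.cos(a),np.sin(a),0]);X=np.array([0,0,-1.]);return np.c_[X,Y,np.cross(X,Y)]
f={'tcp_pos':p0,'tool_rot':Ro.from_matrix(T(y0)).as_quat()}
for o in (.024,.018): print(row(*pose(2.535,.102,o,.049,False),f).round(3).tolist())
for th in np.arange(2.535-.08,2.535-.08*18.1,-.08):
    print(row(*pose(th,.102,.017,.049,False),f).round(3).tolist(),end=',')
```

```text
[-0.0, 0.0, -0.006, 0.0]
[-0.0, 0.0, -0.012, 0.0]
[-0.0, 0.001, -0.021, -4.6],[-0.0, 0.001, -0.03, -9.2],[-0.0, 0.001, -0.038, -13.8],[-0.0, 0.0, -0.046, -18.3],[-0.0, -0.001, -0.054, -22.9],[-0.0, -0.004, -0.062, -27.5],[-0.0, -0.006, -0.07, -32.1],[-0.0, -0.01, -0.077, -36.7],[-0.0, -0.014, -0.084, -41.3],[-0.0, -0.019, -0.091, -45.8],[-0.0, -0.024, -0.098, -50.4],[-0.0, -0.03, -0.104, -55.0],[-0.0, -0.036, -0.109, -59.6],[-0.0, -0.042, -0.114, -64.2],[-0.0, -0.049, -0.119, -68.8],[-0.0, -0.056, -0.123, -73.3],[-0.0, -0.064, -0.126, -77.9],[-0.0, -0.072, -0.129, -82.5],
```

play_rows(
  series=[
    [0.015,0,0,0],
    [0.03,0,0,0],
    [0.045,0,0,0],
    [0.06,0,0,0],
    [0.061,0,0,0],
    [0.061,0,0,0],
  ],
)

```text
t: 3.65
tcp_pos: [0.4694, 0.0379, 0.049]
tool_rot: [-0.636, 0.309, 0.637, 0.307]
force: [-0.1, -0.2, 0.1]
finger_gap: -0.001
```

play_rows(
  series=[
    [0,0,-0.006,0],
    [0,0,-0.012,0],
    [0,0.001,-0.021,-4.6],
    [0,0.001,-0.03,-9.2],
    [0,0.001,-0.038,-13.8],
    [0,0,-0.046,-18.3],
    [0,-0.001,-0.054,-22.9],
    [0,-0.004,-0.062,-27.5],
    [0,-0.006,-0.07,-32.1],
    [0,-0.01,-0.077,-36.7],
    [0,-0.014,-0.084,-41.3],
    [0,-0.019,-0.091,-45.8],
    [0,-0.024,-0.098,-50.4],
    [0,-0.03,-0.104,-55],
    [0,-0.036,-0.109,-59.6],
    [0,-0.042,-0.114,-64.2],
  ],
)

```text
t: 5.25
tcp_pos: [0.5735, -0.0263, 0.0496]
tool_rot: [-0.702, -0.078, 0.703, -0.079]
force: [-1.6, 0.4, 1.1]
finger_gap: -0.002
```

Run:
```python
from plan import *
f=manip.sense()
s=snapshot('wrist');cv2.imwrite('pics/w2.png',s['image'])
t=snapshot('top');cv2.imwrite('pics/t2.png',cv2.resize(t['image'][135:255,232:352],None,fx=5,fy=5,interpolation=cv2.INTER_CUBIC))
print(f['q'].round(2),f['tcp_pos'],row(*pose(2.535-.08*14,.102,.017,.049,False)))
for th in list(np.arange(2.535-.08*15,.13,-.08))+[.12]:
    print(row(*pose(th,.102,.017,.049,False),f).round(3).tolist(),end=',')
```

```text
[-0.24  0.72  1.69 -0.    0.73  1.11] [ 0.57353329 -0.02628432  0.04959399] [ 0.0007 -0.0006  0.0017  0.3   ]
[0.001, 0.001, -0.008, -4.1],[0.001, 0.001, -0.016, -8.7],[0.001, 0.001, -0.024, -13.3],[0.0, 0.0, -0.032, -17.8],[0.0, -0.001, -0.041, -22.4],[0.0, -0.004, -0.049, -27.0],[0.0, -0.006, -0.056, -31.6],[0.0, -0.01, -0.064, -36.2],[0.0, -0.014, -0.071, -40.8],[0.0, -0.018, -0.078, -45.3],[0.0, -0.024, -0.084, -49.9],[0.0, -0.029, -0.091, -54.5],[0.0, -0.035, -0.096, -59.1],[0.0, -0.042, -0.101, -63.7],[0.0, -0.049, -0.106, -68.3],[0.0, -0.056, -0.11, -72.8],[0.0, -0.057, -0.11, -73.7],
```

View pics/w2.png

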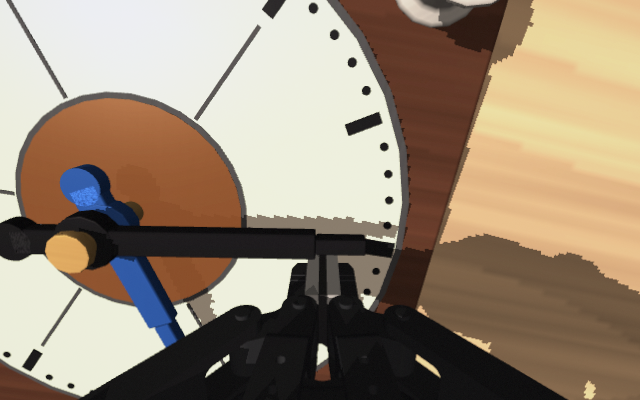

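View pics/t2.png

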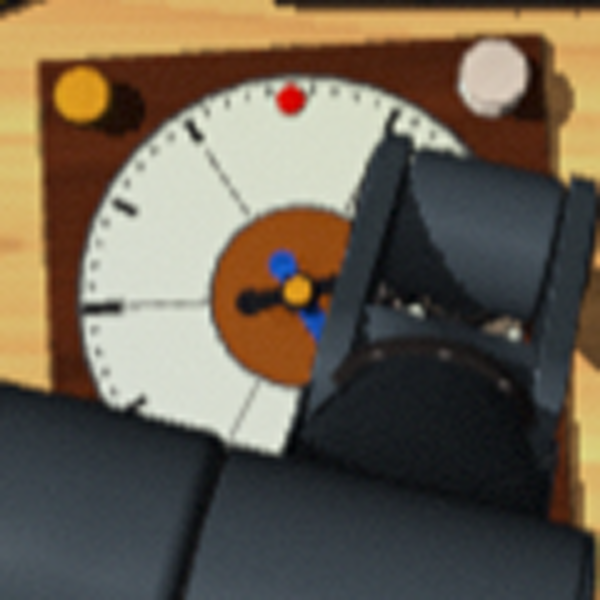

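The wrist view shows the finger at (322,260) pushing the long hand near the 100 mm step. The short hand hasn't moved. I'll keep pushing.

play_rows(
  series=[
    [0.001,0.001,-0.008,-4.1],
    [0.001,0.001,-0.016,-8.7],
    [0.001,0.001,-0.024,-13.3],
    [0.001,0,-0.032,-17.8],
    [0.001,-0.001,-0.041,-22.4],
    [0.001,-0.004,-0.049,-27],
    [0.001,-0.006,-0.056,-31.6],
    [0.001,-0.01,-0.064,-36.2],
    [0.001,-0.014,-0.071,-40.8],
    [0.001,-0.018,-0.078,-45.3],
    [0.001,-0.024,-0.084,-49.9],
    [0.001,-0.029,-0.091,-54.5],
    [0.001,-0.035,-0.096,-59.1],
    [0.001,-0.042,-0.101,-63.7],
    [0.001,-0.049,-0.106,-68.3],
    [0.001,-0.057,-0.11,-73.7],
    [0.001,-0.057,-0.11,-73.7],
  ],
)

```text
t: 7.05
tcp_pos: [0.67, 0.0537, 0.049]
tool_rot: [0.516, 0.482, -0.516, 0.484]
force: [0.3, 0.4, 0.6]
finger_gap: 0.001
```

Run:
```python
from plan import *
f=manip.sense()
s=snapshot('wrist');cv2.imwrite('pics/w3.png',s['image'])
t=snapshot('top');cv2.imwrite('pics/t3.png',cv2.resize(t['image'][135:255,232:352],None,fx=5,fy=5,interpolation=cv2.INTER_CUBIC))
print(f['q'].round(2),f['tcp_pos'],row(*pose(.12,.102,.017,.049,False)))
for th in (.08,.04,.02,0):
    print(row(*pose(th,.102,.017,.049,False),f).round(4).tolist(),end=',')
```

```text
[-0.09  0.81  1.43 -0.    0.9  -0.02] [0.67003396 0.0536941  0.04904369] [-2.e-04 -8.e-04 -8.e-04 -4.e-01]
[0.0, -0.0007, -0.0042, -2.5],[0.0, -0.0003, -0.0083, -4.8],[0.0, -0.0002, -0.0104, -6.0],[0.0, -0.0001, -0.0124, -7.1],
```

View pics/w3.png

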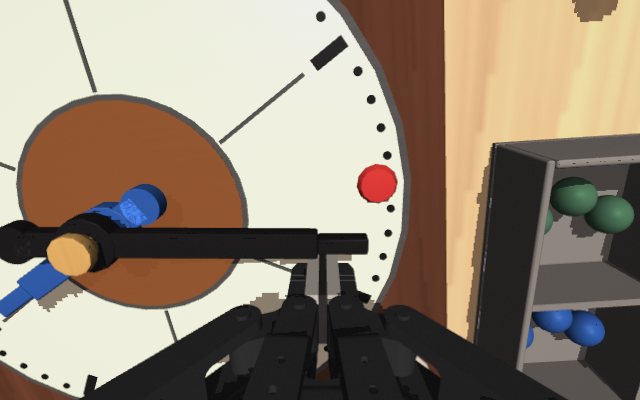

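View pics/t3.png

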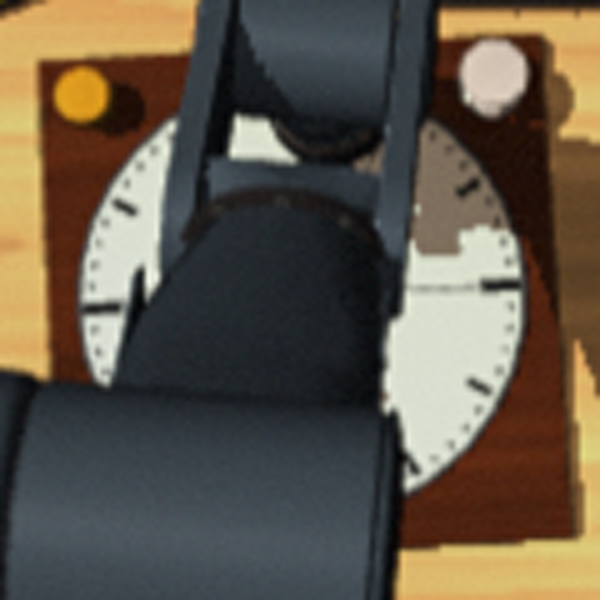

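The wrist view shows the long hand's tip at (366,243), its cap at (73,255) and the jewel at (377,184). I'll measure the angle still to go.

Run:
```python
from plan import *
f=manip.sense()
s=snapshot('wrist');im=s['image']
cv2.imwrite('pics/w4.png',cv2.resize(im[170:290,30:410],None,fx=2,fy=2,interpolation=cv2.INTER_NEAREST))
for u in range(110,370,20): 
    g=im[180:310,u].max(axis=1); k=np.nonzero(g<60)[0]+180; print(u,k.min() if len(k) else None,k.max() if len(k) else None,end=' | ')
X=ray(s,[[73,255]],.071)[0];print('cap',X)
J=ray(s,[[377,184]],.0235)[0];print('J',J,np.linalg.norm(J[:2]-X[:2]))
d=J-X;print('psi',np.degrees(np.arctan2(d[1],d[0])))
```

```text
110 217 264 | 130 227 256 | 150 227 256 | 170 227 256 | 190 227 256 | 210 227 256 | 230 227 256 | 250 227 309 | 270 227 256 | 290 227 309 | 310 227 309 | 330 232 309 | 350 232 309 | cap [0.57102254 0.08084092 0.071     ]
J [0.70114187 0.08817795 0.0235    ] 0.13032602269529822
psi 3.227316430580234
```

View pics/w4.png

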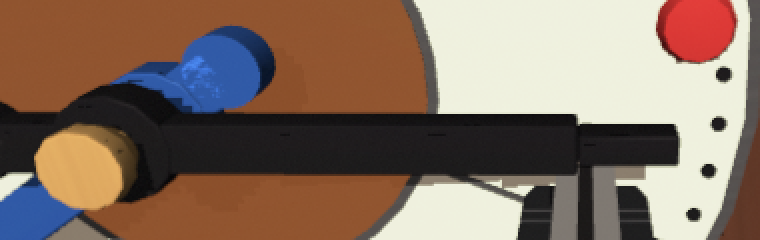

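```bash
cat > hang.py <<'E'
from plan import *
def line_ang(s,pts,z):
    P=ray(s,pts,z);d=P[-1]-P[0];return np.degrees(np.arctan2(d[1],d[0])),P
E
python3 - <<'E'
from hang import *
s=snapshot('wrist');f=manip.sense()
a,P=line_ang(s,[(130,256.5),(310,256.5)],.061);b,Q=line_ang(s,[(130,226.5),(310,226.5)],.053)
print(a,b,3.3-a,3.3-b,'rad',np.radians(3.3-(a+b)/2))
X=ray(s,[[73,255]],.071)[0][:2]
for A,p in ((a,P),(b,Q)):
    n=np.array([-np.sin(np.radians(A)),np.cos(np.radians(A))]);print('offset of cap from edge',(X-p[0,:2])@n)
R=Ro.from_quat(f['tool_rot']).as_matrix();print('tool yaw',np.degrees(np.arctan2(R[1,1],R[0,1])),f['tcp_pos'],f['t'])
T=ray(s,[[366,243]],.061)[0][:2]-X;print(np.hypot(*T),np.degrees(np.arctan2(T[1],T[0])))
E
```

```text
-3.933080856500097 -3.9521311626151747 7.233080856500097 7.252131162615175 rad 0.12640732129150864
offset of cap from edge 0.005973556826128457
offset of cap from edge -0.004847196834215928
tool yaw -3.9091763959204604 [0.66942387 0.0527129  0.04872649] 7.25
0.11950244333871395 -3.694444692274195
```

Run:
```python
from hang import *
f=manip.sense()
d=PSI-.126;v=np.array([np.sin(d),-np.cos(d)]);u=np.array([np.cos(d),np.sin(d)]);e=f['tcp_pos'][:2]-C;off=e@v;r=e@u;print(off,r)
for th in (.1,.08,.06,.04,.03,.02,.01,0):
    print(row(*pose(th,r,off,.049,False),f).round(4).tolist(),end=',')
```

```text
0.017497429544187693 0.1028603926418767
[-0.0003, 0.0004, -0.0027, -1.5],[-0.0003, 0.0007, -0.0047, -2.6],[-0.0003, 0.0009, -0.0068, -3.8],[-0.0003, 0.0011, -0.0089, -4.9],[-0.0003, 0.0012, -0.0099, -5.5],[-0.0003, 0.0013, -0.011, -6.1],[-0.0003, 0.0013, -0.012, -6.6],[-0.0003, 0.0014, -0.0131, -7.2],
```

play_rows(
  series=[
    [0,0.0004,-0.0027,-1.5],
    [0,0.0007,-0.0047,-2.6],
    [0,0.0009,-0.0068,-3.8],
    [0,0.0011,-0.0089,-4.9],
    [0,0.0012,-0.0099,-5.5],
    [0,0.0013,-0.011,-6.1],
    [0,0.0013,-0.012,-6.6],
    [0,0.0013,-0.0125,-6.9],
    [0,0.0013,-0.0125,-6.9],
    [0,0.0013,-0.0125,-6.9],
  ],
)

```text
t: 8.25
tcp_pos: [0.6716, 0.0652, 0.0487]
tool_rot: [0.487, 0.512, -0.487, 0.513]
force: [-0.3, -0.0, -0.7]
finger_gap: -0.001
```

Run:
```python
from hang import *
s=snapshot('wrist');im=s['image'];f=manip.sense();cv2.imwrite('pics/w5.png',im)
for u in range(110,380,20): 
    k=np.nonzero(im[180:310,u].max(axis=1)<60)[0]+180; print(u,k.min() if len(k) else None,k.max() if len(k) else None,end=' | ')
hsv=cv2.cvtColor(im,cv2.COLOR_BGR2HSV)
for nm,k in (('red',cv2.inRange(hsv,(0,180,100),(6,255,255))|cv2.inRange(hsv,(174,180,100),(179,255,255))),('cap',cv2.inRange(hsv,(12,100,170),(24,255,255)))):
    v,u=np.nonzero(k);g=(u<450)&(v<300);print(nm,np.median(u[g]),np.median(v[g]),g.sum())
R=Ro.from_quat(f['tool_rot']).as_matrix();print('tool yaw',np.degrees(np.arctan2(R[1,1],R[0,1])),f['tcp_pos'],f['t'])
```

```text
110 217 264 | 130 227 256 | 150 227 256 | 170 203 257 | 190 228 257 | 210 228 258 | 230 229 258 | 250 229 309 | 270 229 258 | 290 230 309 | 310 230 309 | 330 235 309 | 350 235 309 | 370 None None | red 379.0 210.0 1033
cap 79.0 256.0 2007
tool yaw 2.978207320936144 [0.67161291 0.0652714  0.04871383] 8.3
```

View pics/w5.png

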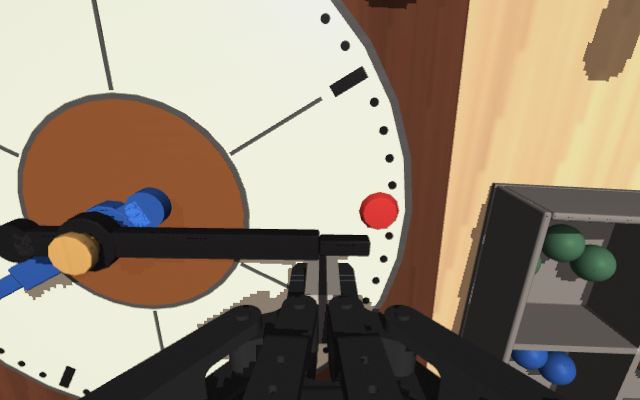

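Run:
```python
from hang import *
s=snapshot('wrist')
a,P=line_ang(s,[(140,256.8),(270,258.7)],.061);b,Q=line_ang(s,[(140,226.8),(310,229.8)],.053)
X=ray(s,[[73,255]],.071)[0][:2];J=ray(s,[[379,210]],.0235)[0][:2];d=J-X
print(a,b,X,J,np.hypot(*d),np.degrees(np.arctan2(d[1],d[0])))
T=ray(s,[[369,245]],.061)[0][:2]-X;print(np.degrees(np.arctan2(T[1],T[0])),np.hypot(*T))
a=ray(s,[[319,231]],.053);print(a)
```

```text
2.045977295551647 1.857843479595611 [0.57091786 0.0810009 ] [0.70165962 0.08962795] 0.13102608611954833 3.7752134708670337
2.759452624245788 0.12078706490677371
[[0.66983074 0.08875863 0.053     ]]
```

play_rows(
  series=[
    [0,0,-0.0007,-0.1],
    [0,0,-0.0014,-0.2],
    [0,0,-0.002,-0.3],
    [0,0,-0.002,-0.3],
    [0,0,-0.002,-0.3],
  ],
)

```text
t: 8.85
tcp_pos: [0.6716, 0.0673, 0.0487]
tool_rot: [0.485, 0.513, -0.486, 0.515]
force: [0.8, -1.1, 0.2]
finger_gap: 0.002
```

play_rows(
  series=[
    [0,0,0.004,0],
    [0,0,0.015,0],
    [0,0,0.015,0],
    [-0.03,0,0.015,0],
    [-0.06,0,0.015,0],
    [-0.06,0,0.015,0],
  ],
)

```text
t: 9.45
tcp_pos: [0.6758, 0.0519, 0.1134]
tool_rot: [0.488, 0.511, -0.484, 0.517]
force: [0.9, -0.2, -0.4]
finger_gap: 0.001
```

Run:
```python
from hang import *
s=snapshot('wrist');im=s['image'];f=manip.sense();cv2.imwrite('pics/w6.png',im);print(f['t'],f['tcp_pos'],f['q'].round(2))
for u in range(110,400,20): 
    k=np.nonzero(im[150:310,u].max(axis=1)<60)[0]+150; print(u,k.min() if len(k) else None,k.max() if len(k) else None,end=' | ')
```

```text
9.5 [0.67423232 0.05199052 0.11132161] [-0.09  0.73  1.4  -0.    1.01 -0.14]
110 164 308 | 130 160 165 | 150 153 196 | 170 164 185 | 190 164 309 | 210 164 184 | 230 164 184 | 250 164 309 | 270 164 299 | 290 164 309 | 310 164 309 | 330 168 309 | 350 172 309 | 370 None None | 390 306 309 |
```

View pics/w6.png

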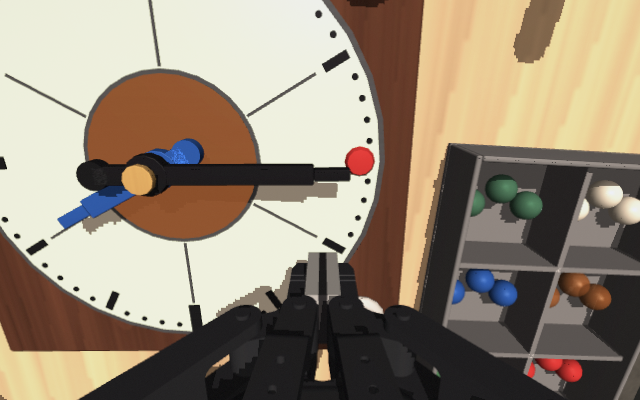

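```bash
cat > face.py <<'E'
from hang import *
def facefit(s,marks):
    h=np.array(list(marks));P=ray(s,list(marks.values()),.0215)[:,:2]
    a=-h*np.pi/6;M=.132*np.c_[np.cos(a),np.sin(a)]
    z=P[:,0]+1j*P[:,1];m=M[:,0]+1j*M[:,1]
    k=((z-z.mean())*np.conj(m-m.mean())).sum()/(abs(m-m.mean())**2).sum();c=z.mean()-k*m.mean()
    print('scale',abs(k),'psi',np.degrees(np.angle(k)),'ctr',c,'res mm',(abs(z-k*m-c)*1000).round(1));return np.degrees(np.angle(k)),np.array([c.real,c.imag])
E
python3 - <<'E'
from face import *
s=snapshot('wrist');im=s['image'];cv2.imwrite('pics/w7.png',cv2.resize(im[40:340,0:400],None,fx=2,fy=2,interpolation=cv2.INTER_NEAREST))
psi,c=facefit(s,{0:(360,160.5),11:(336,60.5),1:(333.5,244),3:(195,317),4:(112.5,299),5:(37,247)})
for pts,z in (([(170,164),(310,164)],.053),([(170,185),(310,185)],.061),([(190,164),(310,164)],.061)):
    a,P=line_ang(s,pts,z);print(a,P)
X=ray(s,[[139.5,180.5]],.071)[0];T=ray(s,[[350,174]],.057)[0];d=T-X;print(X,T,np.degrees(np.arctan2(d[1],d[0])),np.hypot(d[0],d[1]))
H=ray(s,[[63,222]],.046)[0];d=H-X;print('hour',np.hypot(d[0],d[1]),(np.radians(psi)-np.arctan2(d[1],d[0]))%6.283)
t=snapshot('top');cv2.imwrite('pics/t4.png',cv2.resize(t['image'][135:255,232:352],None,fx=5,fy=5,interpolation=cv2.INTER_CUBIC))
E
```

```text
scale 0.9942662952777337 psi 3.335596243296563 ctr (0.5688576674931615+0.08197495607111029j) res mm [0.4 0.6 0.8 0.6 0.4 0.9]
3.124571865904571 [[0.58059834 0.08744251 0.053     ]
 [0.66580214 0.09209363 0.053     ]]
3.1120901897012963 [[0.58299456 0.07654449 0.061     ]
 [0.66651721 0.08108559 0.061     ]]
3.127597227640864 [[0.59580538 0.09003021 0.061     ]
 [0.6659443  0.09386268 0.061     ]]
[0.57049521 0.0813723  0.071     ] [0.69029441 0.08815895 0.057     ] 3.2423546958215614 0.1199912746467072
hour 0.07848869447034969 2.6765921378391972
```

View pics/w7.png

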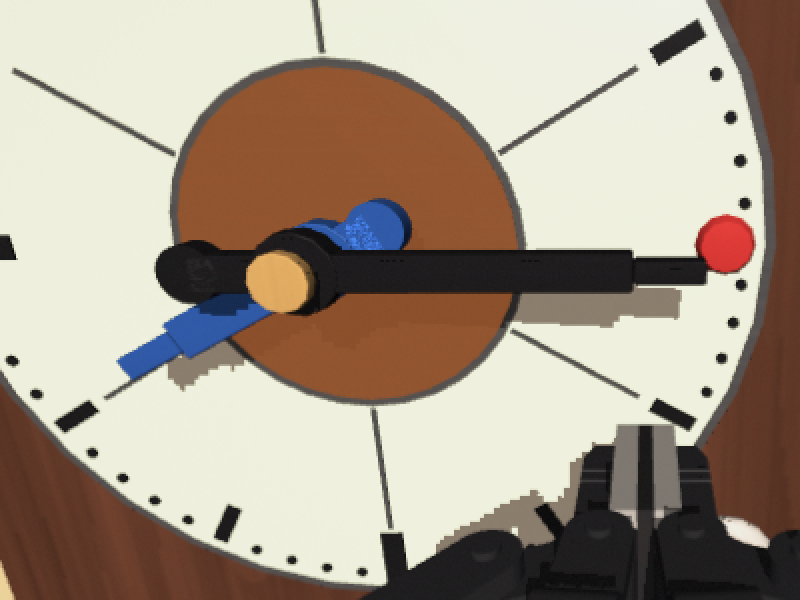

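The long hand points 3.1–3.2° from world +x, against 3.3° for the twelve, so it's set within about 0.2°. Before going low near the spindle, I'll take the finger profile from the depth image.

Run:
```python
from face import *
s=snapshot('wrist');f=manip.sense();D=s['depth'];print(f['t'],f['tcp_pos'])
v,u=np.mgrid[240:400,60:600];v=v.ravel();u=u.ravel();d=D[v,u];g=(d>0)&(d<.19);u,v,d=u[g],v[g],d[g]
n=cv2.undistortPoints(np.c_[u,v].astype(float).reshape(-1,1,2),K(s),np.array(s['dist'],float)).reshape(-1,2)
X=(np.c_[n,np.ones(len(n))]*d[:,None]-s['t'])@np.array(s['R'])
L=(X-f['tcp_pos'])@Ro.from_quat(f['tool_rot']).as_matrix()
for lo in range(-80,8,4):
    k=(L[:,0]*1000>=lo)&(L[:,0]*1000<lo+4)
    if k.sum()>3: print(lo,k.sum(),'y',np.percentile(L[k,1],[1,99]).round(3),'z',np.percentile(L[k,2],[1,50,99]).round(3))
for th in (2.65,):
    print(row(*pose(th,.064,.032,.13,True)),row(*pose(th,.064,.032,.032,True)))
```

```text
9.65 [0.67141776 0.05234692 0.10773757]
-80 3965 y [-0.052  0.054] z [-0.02  -0.014 -0.007]
-76 3851 y [-0.049  0.051] z [-0.02  -0.014 -0.003]
-72 2930 y [-0.046  0.048] z [-0.02  -0.015 -0.001]
-68 2275 y [-0.043  0.045] z [-0.019 -0.014  0.006]
-64 2467 y [-0.039  0.041] z [-0.015 -0.013  0.007]
-60 4291 y [-0.036  0.038] z [-0.015 -0.007  0.006]
-56 2156 y [-0.033  0.036] z [-0.016 -0.014  0.006]
-52 1608 y [-0.03   0.033] z [-0.016 -0.014  0.007]
-48 908 y [-0.026  0.029] z [-0.016 -0.014  0.008]
-44 292 y [-0.016  0.018] z [-0.015 -0.014  0.005]
-40 631 y [-0.005  0.008] z [-0.014 -0.01   0.008]
-36 289 y [-0.012  0.015] z [-0.014 -0.013 -0.009]
-32 389 y [-0.012  0.015] z [-0.014 -0.013 -0.008]
-28 349 y [-0.012  0.015] z [-0.014 -0.01  -0.009]
-24 319 y [-0.012  0.015] z [-0.014 -0.01  -0.009]
-20 302 y [-0.012  0.015] z [-0.014 -0.01  -0.009]
-16 273 y [-0.012  0.015] z [-0.014 -0.012 -0.009]
-12 221 y [-0.011  0.014] z [-0.014 -0.013 -0.009]
-8 86 y [-0.008  0.01 ] z [-0.014 -0.013 -0.009]
[-2.200e-02 -1.431e-01  2.780e-02 -2.820e+01] [ 7.60e-02 -1.43e-01  2.76e-02 -2.82e+01]
```

play_rows(
  series=[
    [-0.03,-0.01,0,-4],
    [-0.04,-0.03,0.005,-8],
    [-0.04,-0.06,0.01,-12],
    [-0.04,-0.09,0.015,-16],
    [-0.04,-0.12,0.02,-20],
    [-0.03,-0.143,0.028,-24],
    [-0.022,-0.143,0.028,-28],
    [-0.022,-0.143,0.028,-28],
    [-0.022,-0.143,0.028,-28],
  ],
)

```text
t: 10.55
tcp_pos: [0.5303, 0.0163, 0.1293]
tool_rot: [0.347, 0.616, -0.348, 0.615]
force: [-0.3, -0.5, -0.2]
finger_gap: -0.001
```

Run:
```python
from face import *
s=snapshot('wrist');cv2.imwrite('pics/w8.png',s['image']);f=manip.sense();print(f['q'].round(2))
print(row(*pose(2.65,.064,.032,.032,True)))
```

```text
[-0.18  0.55  1.76 -0.    0.83 -0.72]
[ 0.0976 -0.0003 -0.0006 -0.3   ]
```

View pics/w8.png

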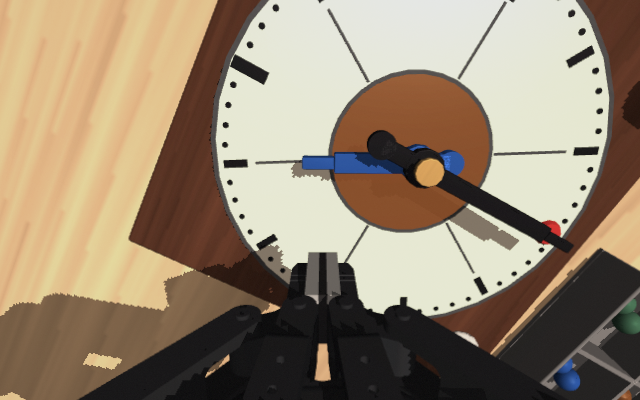

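The wrist view shows the short hand pointing left with its tip at (303,162). The finger at (322,260) is on its anticlockwise side, and the long hand is well clear at (430–570, 172–245). I'll descend and push clockwise.

play_rows(
  series=[
    [0.02,0,0,0],
    [0.04,0,0,0],
    [0.06,0,0,0],
    [0.08,0,0,0],
    [0.09,0,0,0],
    [0.096,0,0,0],
    [0.096,0,0,0],
    [0.096,0,0,0],
  ],
)

```text
t: 11.4
tcp_pos: [0.5312, 0.0161, 0.0342]
tool_rot: [0.347, 0.616, -0.348, 0.616]
force: [0.4, 0.1, -0.1]
finger_gap: -0.001
```

Run:
```python
from face import *
s=snapshot('wrist');cv2.imwrite('pics/w9.png',s['image']);f=manip.sense();print(f['tcp_pos'],f['force'],f['q'].round(2))
for o in (.026,.018): print(row(*pose(2.65,.064,o,.033,True),f).round(3).tolist(),end=',')
for th in np.arange(2.75,4.1,.08): print(row(*pose(th,.064,.0175,.033,True),f).round(3).tolist(),end=',')
```

```text
[0.53133843 0.01611695 0.03437931] [-0.51726819  0.66373007  0.12801923] [-0.18  0.72  1.81 -0.    0.61 -0.72]
[0.001, -0.001, -0.007, -0.3],[0.001, -0.001, -0.015, -0.3],[0.001, -0.002, -0.022, 5.5],[0.001, -0.003, -0.027, 10.0],[0.001, -0.003, -0.032, 14.6],[0.001, -0.003, -0.038, 19.2],[0.001, -0.003, -0.043, 23.8],[0.001, -0.002, -0.048, 28.4],[0.001, -0.0, -0.053, 33.0],[0.001, 0.002, -0.058, 37.5],[0.001, 0.004, -0.063, 42.1],[0.001, 0.006, -0.068, 46.7],[0.001, 0.009, -0.072, 51.3],[0.001, 0.013, -0.076, 55.9],[0.001, 0.016, -0.08, 60.5],[0.001, 0.02, -0.084, 65.0],[0.001, 0.024, -0.087, 69.6],[0.001, 0.029, -0.09, 74.2],[0.001, 0.033, -0.093, 78.8],
```

View pics/w9.png

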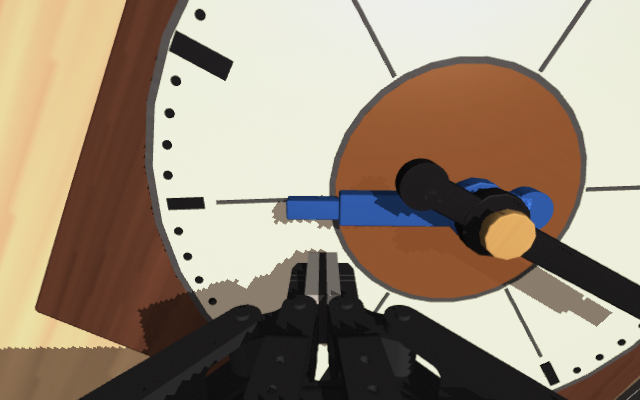

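The short hand lies at row 208 with the finger just below it at (322,260) and nothing in the way. I'll push.

play_rows(
  series=[
    [0.001,-0.001,-0.007,0],
    [0.001,-0.001,-0.015,0],
    [0.001,-0.002,-0.022,5.5],
    [0.001,-0.003,-0.027,10],
    [0.001,-0.003,-0.032,14.6],
    [0.001,-0.003,-0.038,19.2],
    [0.001,-0.003,-0.043,23.8],
    [0.001,-0.002,-0.048,28.4],
    [0.001,0,-0.053,33],
    [0.001,0.002,-0.058,37.5],
    [0.001,0.004,-0.063,42.1],
    [0.001,0.006,-0.068,46.7],
    [0.001,0.009,-0.072,51.3],
    [0.001,0.013,-0.076,55.9],
    [0.001,0.016,-0.08,60.5],
    [0.001,0.02,-0.084,65],
  ],
)

```text
t: 13.05
tcp_pos: [0.5041, 0.0988, 0.0336]
tool_rot: [-0.624, -0.332, 0.625, -0.333]
force: [-0.2, -1.1, 0.4]
finger_gap: -0.003
```

Run:
```python
from face import *
s=snapshot('wrist');cv2.imwrite('pics/w10.png',s['image']);f=manip.sense();print(f['tcp_pos'],f['force'],f['q'].round(2))
for th in list(np.arange(3.87,5.12,.08))+[5.12]: print(row(*pose(th,.064,.0175,.033,True),f).round(3).tolist(),end=',')
```

```text
[0.50452536 0.09948515 0.03365305] [0.61096463 0.14571011 0.07708544] [-0.02  0.71  1.85 -0.    0.58  0.57]
[0.001, -0.0, -0.004, 4.4],[0.001, -0.001, -0.01, 9.0],[0.001, -0.001, -0.015, 13.6],[0.001, -0.001, -0.02, 18.1],[0.001, -0.001, -0.026, 22.7],[0.001, 0.0, -0.031, 27.3],[0.001, 0.002, -0.036, 31.9],[0.001, 0.003, -0.041, 36.5],[0.001, 0.005, -0.046, 41.1],[0.001, 0.008, -0.051, 45.6],[0.001, 0.011, -0.055, 50.2],[0.001, 0.014, -0.059, 54.8],[0.001, 0.017, -0.063, 59.4],[0.001, 0.021, -0.067, 64.0],[0.001, 0.025, -0.07, 68.6],[0.001, 0.03, -0.073, 73.1],[0.001, 0.033, -0.075, 76.0],
```

View pics/w10.png

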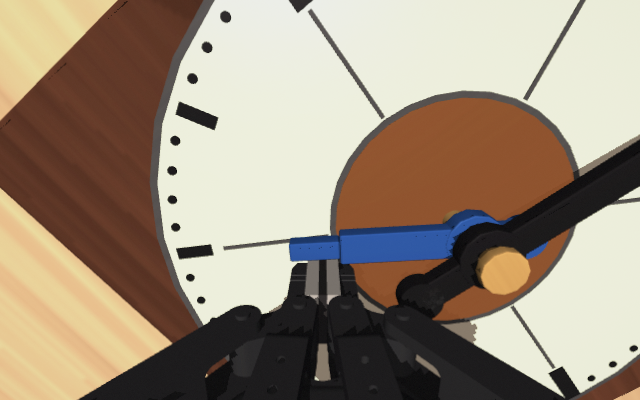

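The finger is pushing the short hand near (322,258) and is past the long hand's tail at (415,295) with a gap. I'll continue to 5.12.

play_rows(
  series=[
    [0.001,0,-0.004,4.4],
    [0.001,-0.001,-0.01,9],
    [0.001,-0.001,-0.015,13.6],
    [0.001,-0.001,-0.02,18.1],
    [0.001,-0.001,-0.026,22.7],
    [0.001,0,-0.031,27.3],
    [0.001,0.002,-0.036,31.9],
    [0.001,0.003,-0.041,36.5],
    [0.001,0.005,-0.046,41.1],
    [0.001,0.008,-0.051,45.6],
    [0.001,0.011,-0.055,50.2],
    [0.001,0.014,-0.059,54.8],
    [0.001,0.017,-0.063,59.4],
    [0.001,0.021,-0.067,64],
    [0.001,0.025,-0.07,68.6],
    [0.001,0.03,-0.073,73.1],
    [0.001,0.033,-0.075,76],
    [0.001,0.033,-0.075,76],
    [0.001,0.033,-0.075,76],
  ],
)

```text
t: 15.0
tcp_pos: [0.5737, 0.1449, 0.0327]
tool_rot: [0.697, -0.122, -0.696, -0.123]
force: [0.5, 5.6, -0.9]
finger_gap: 0.001
```

Run:
```python
from face import *
s=snapshot('wrist');im=s['image'];cv2.imwrite('pics/w11.png',im);f=manip.sense();print(f['tcp_pos'],f['force'],f['q'].round(2),row(*pose(5.12,.064,.0175,.033,True),f))
hsv=cv2.cvtColor(im,cv2.COLOR_BGR2HSV);k=cv2.inRange(hsv,(100,120,40),(130,255,255))
for u in range(280,460,10):
    w=np.nonzero(k[150:330,u])[0]+150; print(u,w.min() if len(w) else None,w.max() if len(w) else None,end=' | ')
```

```text
[0.57371383 0.14487817 0.03275138] [ 0.78298433  5.10705869 -1.13308121] [0.06 0.76 1.65 0.   0.72 1.98] [-0.0002  0.0015 -0.0003  0.1   ]
280 None None | 290 238 260 | 300 238 259 | 310 237 260 | 320 237 259 | 330 236 259 | 340 231 264 | 350 230 263 | 360 230 263 | 370 229 262 | 380 229 262 | 390 229 262 | 400 228 261 | 410 228 261 | 420 227 260 | 430 227 260 | 440 226 260 | 450 218 248 |
```

View pics/w11.png

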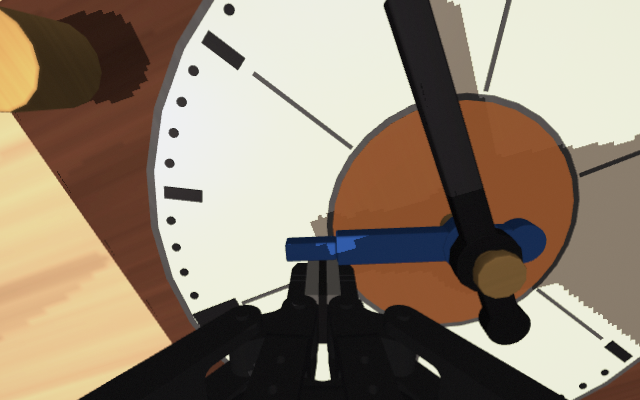

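Run:
```python
from face import *
s=snapshot('wrist');f=manip.sense()
for pts,z in (([(345,264),(435,260.5)],.046),([(345,230.2),(435,226.5)],.038)):
    a,P=line_ang(s,[pts[1],pts[0]],z);print(a,'theta',np.radians(3.33-a)%(2*np.pi))
# mid tip to cap
X=ray(s,[[500,275]],.071)[0];T=ray(s,[[287,249]],.042)[0];d=T-X;print(X,np.hypot(d[0],d[1]),np.radians(3.33)-np.arctan2(d[1],d[0])+2*np.pi)
R=Ro.from_quat(f['tool_rot']).as_matrix();print('yaw',np.degrees(np.arctan2(R[1,1],R[0,1])),f['force'])
facefit(s,{10:(183.5,194.5),11:(223,50),7:(617,351)})
a,P=line_ang(s,[(472,200),(432,60)],.061);print('min approx',a)
```

```text
72.5529829596907 theta 5.075016336481054
72.61381356652596 theta 5.073954642105793
[0.57042723 0.08114647 0.071     ] 0.0793755107521487 5.065683671834416
yaw -109.953818125993 [-0.23838103  7.09450954 -2.06516101]
scale 1.2212482946056598 psi 32.09369710465012 ctr (0.6201336305756049+0.02125900446321452j) res mm [22.2 18.1  6.6]
min approx 2.424960107419892
```

play_rows(
  series=[
    [0,-0.001,0.003,0],
    [0,-0.003,0.006,0],
    [0,-0.003,0.006,2],
    [0,-0.003,0.006,2],
  ],
)

```text
t: 15.5
tcp_pos: [0.5684, 0.1498, 0.0328]
tool_rot: [0.695, -0.134, -0.694, -0.134]
force: [0.0, -0.3, -0.2]
finger_gap: 0.003
```

Run:
```python
from face import *
s=snapshot('wrist');f=manip.sense();im=s['image'];cv2.imwrite('pics/w12.png',im)
print(f['t'],f['force'],f['tcp_pos'])
hsv=cv2.cvtColor(im,cv2.COLOR_BGR2HSV);k=cv2.inRange(hsv,(100,120,40),(130,255,255))
for u in range(280,460,15):
    w=np.nonzero(k[150:330,u])[0]+150; print(u,w.min() if len(w) else None,w.max() if len(w) else None,end=' | ')
for th,o in ((5.09,.018),(5.09,.016),(5.12,.016),(5.15,.016),(5.18,.016),(5.2,.016),(5.215,.016),(5.236,.016)): print(row(*pose(th,.068,o,.033,True),f).round(4).tolist(),end=',')
```

```text
15.55 [ 0.44244333 -0.06874067 -0.33303851] [0.56860305 0.14967619 0.03282271]
280 None None | 295 225 246 | 310 224 245 | 325 223 245 | 340 223 244 | 355 215 248 | 370 214 247 | 385 213 246 | 400 212 245 | 415 211 244 | 430 210 243 | 445 209 242 | [-0.0002, 0.0007, -0.0043, -3.5],[-0.0002, 0.0006, -0.0063, -3.5],[-0.0002, 0.0, -0.0083, -1.8],[-0.0002, -0.0005, -0.0103, -0.1],[-0.0002, -0.0009, -0.0124, 1.6],[-0.0002, -0.0012, -0.0137, 2.8],[-0.0002, -0.0014, -0.0148, 3.6],[-0.0002, -0.0016, -0.0162, 4.8],
```

View pics/w12.png

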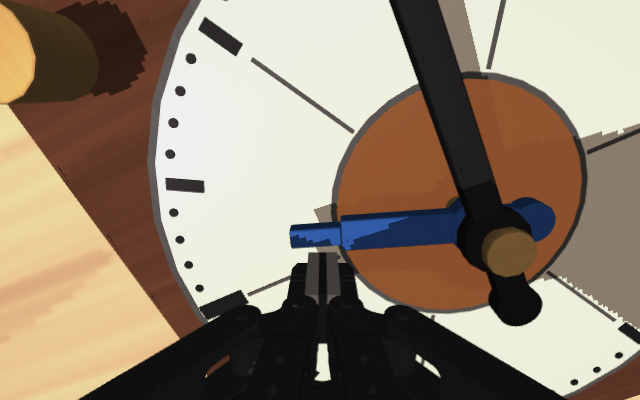

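play_rows(
  series=[
    [0,0,-0.004,0],
    [0,0,-0.006,0],
    [0,0,-0.0083,0.5],
    [0,-0.0005,-0.0103,1],
    [0,-0.0009,-0.0124,1.6],
    [0,-0.0012,-0.0137,2.8],
    [0,-0.0014,-0.0148,3.6],
    [0,-0.0014,-0.0148,3.6],
    [0,-0.0014,-0.0148,3.6],
  ],
)

```text
t: 16.45
tcp_pos: [0.583, 0.1455, 0.0328]
tool_rot: [0.69, -0.156, -0.689, -0.156]
force: [-0.5, -0.3, -1.0]
finger_gap: 0.0
```

Run:
```python
from face import *
s=snapshot('wrist');f=manip.sense();im=s['image'];cv2.imwrite('pics/w13.png',im)
print(f['t'],f['force'],f['tcp_pos'])
hsv=cv2.cvtColor(im,cv2.COLOR_BGR2HSV);k=cv2.inRange(hsv,(100,120,40),(130,255,255))
lo=[];hi=[]
for u in range(355,446,5):
    w=np.nonzero(k[150:330,u])[0]+150
    if len(w): lo.append((u,w.min()-.5));hi.append((u,w.max()+.5))
print(lo[::4],hi[::4])
for e,z in ((hi,.046),(lo,.038)):
    e=np.array(e,float);p=np.polyfit(e[:,0],e[:,1],1);a,P=line_ang(s,[(440,np.polyval(p,440)),(360,np.polyval(p,360))],z);print('theta',np.radians(3.33-a)%(2*np.pi),a)
```

```text
16.5 [ 0.00320348 -0.86630543 -1.23309418] [0.58301877 0.14552341 0.03279671]
[(355, np.float64(231.5)), (375, np.float64(230.5)), (395, np.float64(230.5)), (415, np.float64(230.5)), (435, np.float64(230.5))] [(355, np.float64(265.5)), (375, np.float64(264.5)), (395, np.float64(264.5)), (415, np.float64(264.5)), (435, np.float64(263.5))]
theta 5.193226209758271 65.78005612412989
theta 5.199475973362375 65.42197104666022
```

View pics/w13.png

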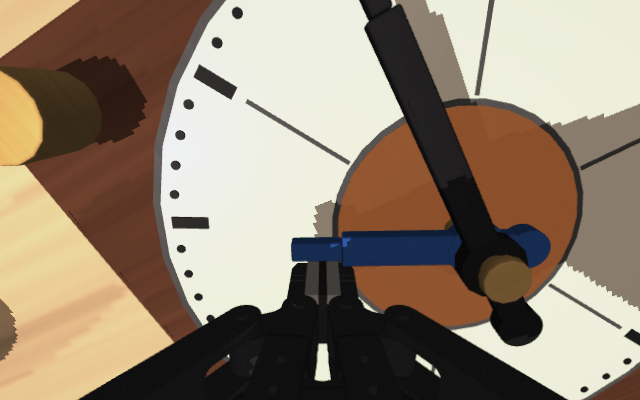

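play_rows(
  series=[
    [0,0,-0.001,0.8],
    [0,-0.0002,-0.002,1.5],
    [0,-0.0003,-0.0026,2],
    [0,-0.0003,-0.0026,2],
    [0,-0.0003,-0.0026,2],
  ],
)

```text
t: 17.0
tcp_pos: [0.5857, 0.1447, 0.0328]
tool_rot: [0.688, -0.168, -0.686, -0.168]
force: [-0.1, 0.3, 0.4]
finger_gap: -0.003
```

play_rows(
  series=[
    [0,0,0.004,0],
    [0,0,0.015,0],
    [0,0,0.015,0],
    [-0.03,0,0.015,0],
    [-0.06,0,0.015,0],
    [-0.08,0,0.015,0],
    [-0.08,0,0.015,0],
  ],
)

```text
t: 17.7
tcp_pos: [0.5744, 0.152, 0.1159]
tool_rot: [0.69, -0.167, -0.684, -0.169]
force: [0.2, 0.6, 0.1]
finger_gap: 0.001
```

Run:
```python
from face import *
s=snapshot('wrist');f=manip.sense();im=s['image'];cv2.imwrite('pics/w14.png',im)
print(f['t'],f['force'],f['tcp_pos'])
```

```text
17.75 [-0.37450206 -0.67860261 -0.31866431] [0.5731061  0.15180964 0.11415113]
```

View pics/w14.png

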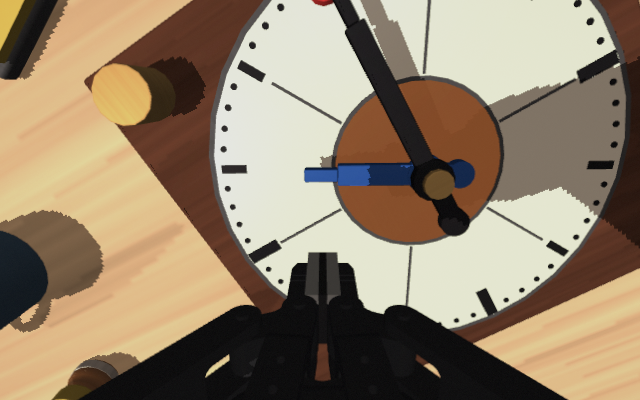

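The short hand points left along row 175 and the ten mark is at (234,169). The long hand points at the jewel (322,0). I'll measure both from the marks.

Run:
```python
from face import *
s=snapshot('wrist');im=s['image']
psi,c=facefit(s,{10:(234,169),11:(251.5,71.5),9:(265.5,251),3:(598,67),4:(600,165),5:(557,248),6:(486.5,302)})
hsv=cv2.cvtColor(im,cv2.COLOR_BGR2HSV);k=cv2.inRange(hsv,(100,120,40),(130,255,255))
lo=[];hi=[]
for u in range(342,408,3):
    w=np.nonzero(k[150:200,u])[0]+150;lo.append((u,w.min()-.5));hi.append((u,w.max()+.5))
print(lo[::5],hi[::5])
for e,z in ((hi,.046),(lo,.038)):
    e=np.array(e,float);p=np.polyfit(e[:,0],e[:,1],1);a,P=line_ang(s,[(405,np.polyval(p,405)),(345,np.polyval(p,345))],z);print('hour',np.radians(psi-a)%(2*np.pi))
X=ray(s,[[439,184]],.071)[0];T=ray(s,[[305,175]],.042)[0];d=T-X;print('hour tip-cap',np.hypot(d[0],d[1]),(np.radians(psi)-np.arctan2(d[1],d[0]))%(2*np.pi))
# minute: row-wise edges
b=im.max(axis=2)<60;e=[]
for v in range(45,150,5):
    w=np.nonzero(b[v,320:450])[0]+320;e.append((w.min()-.5,w.max()+.5,v))
e=np.array(e,float);print(e[::5].tolist())
for i,z in ((0,.061),(1,.061),(0,.053),(1,.053)):
    p=np.polyfit(e[:,2],e[:,i],1);a,P=line_ang(s,[(np.polyval(p,140),140),(np.polyval(p,50),50)],z);print('min',i,z,psi-a)
```

```text
scale 0.9947814118224138 psi 3.2760586049958227 ctr (0.5684198476287072+0.08077710717069794j) res mm [0.3 0.2 0.5 0.1 0.2 0.1 0.3]
[(342, np.float64(161.5)), (357, np.float64(161.5)), (372, np.float64(161.5)), (387, np.float64(161.5)), (402, np.float64(161.5))] [(342, np.float64(184.5)), (357, np.float64(183.5)), (372, np.float64(183.5)), (387, np.float64(183.5)), (402, np.float64(183.5))]
hour 5.233818974828287
hour 5.247941525490848
hour tip-cap 0.0787948534755624 5.224736364996185
[[351.5, 377.5, 45.0], [364.5, 390.5, 70.0], [377.5, 402.5, 95.0], [390.5, 415.5, 120.0], [403.5, 427.5, 145.0]]
min 0 0.061 0.08395668142977009
min 1 0.061 1.1073455576156048
min 0 0.053 0.08395668142978563
min 1 0.053 1.107345557615615
```

The short hand reads 5.225–5.248 rad against 5.236, and the long hand is 0.1–1.1° off. I'll retreat and check with the top camera.

play_rows(
  series=[
    [-0.03,0,0.01,0],
    [-0.06,0,0.04,0],
    [-0.09,0,0.08,0],
    [-0.1,0,0.12,0],
    [-0.1,0,0.16,0],
    [-0.1,0,0.16,0],
    [-0.1,0,0.16,0],
  ],
)

```text
t: 18.5
tcp_pos: [0.4286, 0.2256, 0.2115]
tool_rot: [0.687, -0.167, -0.687, -0.167]
force: [1.1, 0.5, 0.2]
finger_gap: -0.003
```

Run:
```python
from meas import *
s=snapshot('top');cv2.imwrite('pics/t5.png',s['image']);print(manip.sense()['t'],manip.sense()['tcp_pos'])
cv2.imwrite('pics/t5z.png',cv2.resize(s['image'][135:255,232:352],None,fx=5,fy=5,interpolation=cv2.INTER_CUBIC))
```

```text
18.55 [0.42998059 0.22541678 0.21170403]
```

View pics/t5.png

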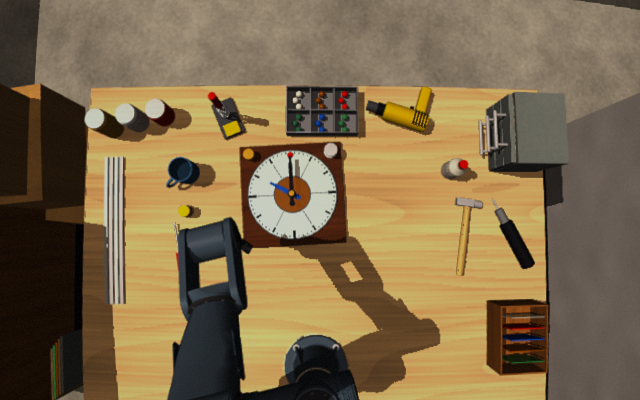

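View pics/t5z.png

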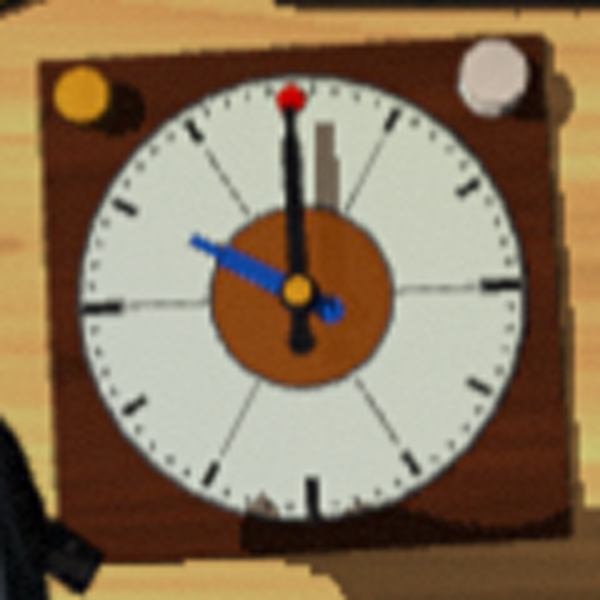

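The top view shows the long hand reaching the jewel at (291,100 zoomed) and the short hand's tip at (193,240 zoomed). The objects around look undisturbed. I'll measure the angles.

Run:
```python
from meas import *
import pickle
s=snapshot('top');S=pickle.load(open('s0.pkl','rb'))
m0=clock(S['top']);c=m0[0];psi=np.radians(3.3);m=clock(s)[3];c=np.array([.568,.0772])
for nm,k,z,A,R in (('black',m((0,0,0),(179,255,60)),.061,0,(.04,.112)),('blue',m((100,120,40),(130,255,255)),.046,5.236,(.03,.078))):
    v,u=np.nonzero(k);X=ray(s,np.c_[u,v],z)[:,:2]-c;rr=np.hypot(*X.T);a=(psi-np.arctan2(X[:,1],X[:,0])-A+np.pi)%(2*np.pi)-np.pi
    g=(rr>R[0])&(rr<R[1])&(abs(a)<.3);X=X[g]
    for lo in np.arange(.03,.115,.02):
        h=g&(rr>=lo)&(rr<lo+.02)
        if h.any():print(nm,round(lo,2),h.sum(),a[h].mean().round(3))
    vx,vy,_,_=cv2.fitLine(X.astype(np.float32),cv2.DIST_L2,0,.001,.001).ravel();d=np.array([vx,vy])
    if d@X.mean(0)<0:d=-d
    print(nm,'line err',((psi-np.arctan2(d[1],d[0])-A+np.pi)%(2*np.pi)-np.pi).round(3))
f=lambda a:(np.array(a)+.5)/5-.5+[232,135]
X=ray(s,[f((193,240))],.044)[0,:2]-c;print(np.hypot(*X),(psi-np.arctan2(X[1],X[0]))%6.2832)
d=cv2.absdiff(s['image'],S['top']['image']).max(axis=2);
for n,(x0,x1,y0,y1) in dict(spool=(322,342,142,160),weight=(241,257,146,162),mug=(165,200,155,188),jar=(178,194,203,219),driver=(172,178,225,285),hammer=(452,485,195,278),cleaner=(440,470,155,182)).items(): print(n,(d[y0:y1,x0:x1]>50).sum())
```

```text
black 0.03 12 -0.005
black 0.05 20 -0.008
black 0.07 18 -0.002
black 0.09 15 0.0
black 0.11 1 -0.016
black line err 0.003
blue 0.03 23 -0.003
blue 0.05 17 -0.002
blue 0.07 5 -0.001
blue line err 0.016
0.07808608594570932 5.232492044392121
spool 0
weight 0
mug 0
jar 0
driver 0
hammer 0
cleaner 0
```

```bash
python3 -c "
from station import manip
s=manip.sense();print(s['t'],abs(s['qd']).max());manip.sign_off()"
```

```text
18.6 0.014178428846393672
the job is handed in; nothing more can be done
```

The clock is set to ten o'clock, and I handed the job in at 18.6 s. I used the shut fingertips to push the long hand anticlockwise from about 2.54 rad to the twelve, then the short hand clockwise from about 2.65 rad to the ten.

**Final angles:** in the last top view, both hands measured within about 0.01 rad of their targets along their length. A straight-line fit put the short hand 0.016 rad off. The wrist view gave 5.225–5.248 rad for the short hand (target 5.236). For the long hand, its two edges disagreed: one was 0.1° off and the other 1.1°.

**Surroundings:** the spool, weight, mug, flux jar, hammer and cleaner look unchanged from the first picture. The arm hid part of the screwdriver in the last view, so I could only compare the uncovered strip, which also showed no change. The gripper ended about 0.21 m above the bench, touching nothing.

**Snag during the push:** near the end, a fingertip edge seems to have caught on the step in the short hand, and the sideways force rose to about 7 N. I backed off, moved the finger outward and finished the push with almost no force.

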